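# Set the soap cutter's square against the slab

## Task

Get the soap slab on the cutting board ready for its next straight cut: slide the wooden square so that its head lies flush along the long side of the slab that faces it, with the outer edge of the aluminium blade on the scored line, and seat it there by leaning on the head towards the slab with about half a kilo (5 N) for a second, then let go. The soap is fresh, and more than a kilo (10 N) through the square marks it; keep the gripper itself off the slab, do not shove the slab out of place, and leave everything else where it is.

Things in the scene. Friction and masses are not known exactly. Their poses are not given: they have to be found in the camera images.
- board: fixed wooden cutting board lying on the table, 420 x 340 x 18 mm, upper face at z = 18 mm. Origin: centre of its underside; x along its 420 mm length, y across towards its back stop. The back stop is a wooden strip 300 x 20 mm standing 18 mm above the board, its face 145 mm from the board's centre in +y.
- slab: loose cream-coloured slab of fresh soap, 260 (x) x 140 (y) x 25 (z) mm, about 0.85 kg, lying on the board and butted against the back stop on its +y side. Origin: centre of its underside; x along its 260 mm length, z up. The side the square must be flush with is its long side facing -y, the plane y = -70 mm. The slab's edges are parallel to the board's.
- slab_line (a point): where the scored line meets that long side, on the top edge: at x = +70, y = -70, z = 25 mm in the slab's frame. The line is a thin dark score, 2 mm wide, running straight across the slab's top along y at x = +70 mm.
- square: loose try square, about 0.26 kg: a broad dark wooden head 160 (x) x 90 (y) x 26 (z) mm lying on the board, a aluminium blade on top (see blade_tip). Origin: centre of the head's underside; x along the head, y along the blade, z up. Working face, to go flush on the slab: y = +45 mm. Its back, y = -45, and ends, x = -80 and +80, are free for pushing; it slides at 1 to 3 N. Starts 5 to 60 mm short of the slab, askew by up to 0.2 rad.
- head_face_a (a point): on the square, the x = -80 mm end of the head's working face (y = +45 mm), 13 mm above its underside
- head_face_b (a point): on the square, the x = +80 mm end of the head's working face (y = +45 mm), 13 mm above its underside. The blade's outer edge runs along +y straight above this point, so it is on the scored line when this point is level with slab_line along the slab
- blade_tip (a point): on the square, the far end of the blade's outer edge, at x = +80, y = +235, z = 28 mm in the square's frame. The blade is 40 mm wide (x = +40 to +80 mm) and 4 mm thick, screwed flat on the head and jutting 190 mm beyond its working face; its underside is 26 mm above the board, so it passes 1 mm over the slab, and over the back stop. Its outer edge is in line with the head's end x = +80.
- soap_bar: bystander: loose cut soap bar 26 x 140 x 25 mm on the board beyond the slab's +x end
- scraper: bystander: steel bench scraper with wooden grip, 122 x 97 x 18 mm, flat on the table to the robot's right
- cup: bystander: white plastic mug, 84 mm across, 85 mm high, on the table to the robot's right
- bowl: bystander: white ceramic bowl, 136 mm across, 62 mm high, on the turntable (a wooden disc of radius 160 mm, top at z = 34 mm, to the robot's left, free to turn)
- whisk: bystander: flat steel whisk, 250 mm long, on the turntable
- funnel: bystander: white plastic funnel standing mouth down, 100 mm across, 105 mm high, on the turntable
- spatula: bystander: wooden spatula, 230 mm long, on the turntable
- pump_bottle: bystander: clear empty pump dispenser bottle, 66 mm across, 182 mm high, on the turntable

How it is judged:
By the outcome, as a careful person would: the job done as asked, in the order asked, and still so for the second after the job is handed in, with the robot touching nothing.
It also fails if it takes over 64 s, if anything falls off the work surface, if the arm or the gripper's body presses on something with over 40 N, if the wrist force passes 120 N, or if a joint passes its speed limit or range.

## Robot

A 7-joint arm with a two-finger parallel gripper is mounted at the origin on the work surface. World frame = base frame: x ahead of the robot, y to its left, z up, the work surface at z = 0. Lengths are in m, angles in rad, forces in N, time in s.
With the tool pointing down it reaches from about 0.4 to 0.925 m from the base axis. Payload 5.6 kg.
Tool frame: the origin (TCP) lies midway between the tips of the shut fingers; the grasp point (between the pads) lies 19 mm behind it; y points along the fingers, z is the direction in which the jaws open and shut, and the axes are right-handed (so a half turn about y gives the same grasp; the last joint's range is limited). The gripper opens to 85 mm and grips with 20 to 120 N. Pads are 22 mm wide; open, the fingers measure 114 mm over their backs; the gripper's body (76 mm by 85 mm) begins 54 mm behind the grasp point. The pads swing forward as they close: fully open they stand 13 mm farther back than shut.
Start: joints at [1.233, 0.468, -0.012, 1.603, 0.006, 1.071, -0.056], TCP at [0.189, -0.622, 0.231] pointing down, gripper open.
Joint ranges: [-2.53, 2.53], [-0.31, 2.02], [-1.57, 1.55], [0.28, 2.44], [-1.29, 4.43], [0.15, 1.84], [-2.92, 2.92]. Speed limits (rad/s): [2.57, 2.57, 3.14, 3.14, 3.14, 3.14, 3.14].

## Interface

Orientations are given as a unit quaternion [w, x, y, z].
In Python, from rig import move_pose, servo_line, move_joints, move_gripper, wait, solve_ik, get_obs, read_camera, IKError, sign_off gives the robot as it stands. Calls block until the motion is done:
- move_pose(position, orientation): joint-space move of the TCP to a pose.
- servo_line(position, ori=None, rate=0.15, stop_force=None): straight line of the TCP; ori=None keeps the orientation; rate is the mean speed in m/s. With stop_force (N) it stops when the force on the tool has changed by that much, and returns True; else False.
- move_joints(angles): joint-space move.
- move_gripper(opening): opening from 0.0 (shut) to 1.0 (fully open); the grip force is fixed at half the most; returns when the fingers have stopped.
- wait(seconds).
- solve_ik(position, orientation): joint angles nearest the present ones, or None.
- get_obs(): the state.
- read_camera(name): name is "scene" or "top" or "wrist"; returns a dict with "pixels" (400x640x3 uint8, red, green, blue), "range_z" (400x640 float32, m along the optical axis (not along the pixel's ray), 0 where there is no reading), "fx", "fy", "cx", "cy" (pixels), "world_to_cam" (4x4, takes a point from world to camera coordinates). Camera axes: x right, y down, z forward; pixel columns grow to the right and rows downward; lengths in m; the calibration is good to about 2 mm. A picture is of the moment at which its call begins.
A pose or a line that the arm cannot do raises IKError and nothing moves.
- sign_off(): hands the job in, once; it reports no verdict.
The state is a dict: "time": time; "joints": joint angles; "qvel": joint speeds; "effort": joint torques, N m; "position": TCP position; "tool_rot": TCP orientation; "ft_force": force on the tool from outside, world axes, zero at the start; "moment": the same for the moment, N m; "gripper_width": opening from 0.0 (shut) to 1.0 (fully open).
Only numpy, scipy, OpenCV 4.12 (cv2) and the standard library are available. Lean on these libraries where they do the work, as an engineer would, in place of code of your own. Each camera call takes 0.05 s, during which the arm holds its last target.

## Working session

There is one attempt and no reset: what is moved stays moved. The work goes in short steps, each a Python script; the robot and the scene stay as the last script left them, time stands still between calls to the robot, and variables do not carry over. Pictures are saved under pics/ and viewed, and the job is handed in when it is done.

```bash
ls; mkdir -p pics; python3 - <<'E'
from rig import *
import cv2,numpy as np
for n in ["scene","top","wrist"]:
    c=read_camera(n); cv2.imwrite(f"pics/{n}0.png",c["pixels"][:,:,::-1]); np.savez(f"{n}0.npz",**c)
    print(n,c["fx"],c["fy"],c["cx"],c["cy"]); print(np.round(c["world_to_cam"],4))
o=get_obs();print(o)
E
```

```text
pics
scene 509.4526670355239 509.4526670355239 314.1098890496862 204.69396390190573
[[ 0.0918  0.9958  0.0037 -0.0725]
 [ 0.7708 -0.0687 -0.6333 -0.4042]
 [-0.6304  0.061  -0.7739  2.2363]
 [ 0.      0.      0.      1.    ]]
top 511.7908986457886 511.7908986457886 312.36572327363615 208.48755232846872
[[-0.0093 -0.9999 -0.0044  0.0477]
 [-0.9794  0.01   -0.2017  0.5532]
 [ 0.2018  0.0024 -0.9794  1.6216]
 [ 0.      0.      0.      1.    ]]
wrist 289.0685232568106 289.0685232568106 320.10493878093024 197.6305808286006
[[ 0.2898 -0.9571 -0.0013 -0.6497]
 [-0.9222 -0.2796  0.2672 -0.035 ]
 [-0.2561 -0.0762 -0.9636  0.3783]
 [ 0.      0.      0.      1.    ]]
{'time': 0.15, 'joints': array([ 1.23301235,  0.46821008, -0.0115967 ,  1.60338888,  0.00601131,
        1.07138506, -0.0563134 ]), 'qvel': array([ 1.18786159e-04, -3.23118222e-03, -2.18211990e-03, -5.68189940e-03,
        1.49242252e-04,  1.23696874e-03,  6.40390215e-06]), 'effort': array([ 9.26516150e-04, -5.32794821e+01,  2.14142940e-02, -2.51555872e+01,
        1.14552293e-02,  5.54990518e-03, -2.05999953e-05]), 'position': array([ 0.18866106, -0.62158664,  0.23054392]), 'tool_rot': array([ 0.10370659, -0.10392821,  0.6999108 , -0.69897693]), 'ft_force': array([-0.80597587,  0.36459964,  0.80248301]), 'moment': array([ 0.00081151,  0.00490491, -0.04365024]), 'gripper_width': 0.9984957959828672}
```

View pics/top0.png

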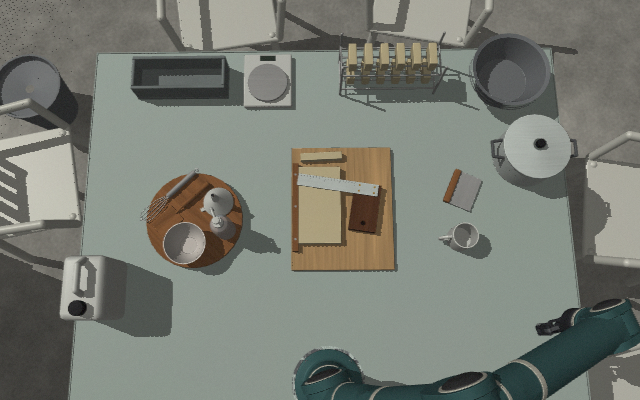

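View pics/scene0.png

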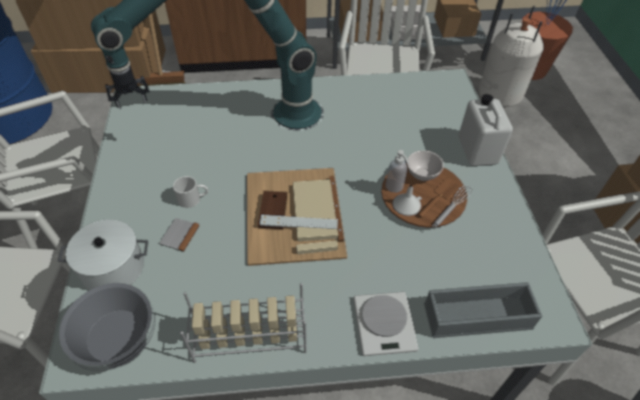

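```bash
cat > h.py <<'E'
import numpy as np,cv2
from scipy.spatial.transform import Rotation as R
def q2m(q): return R.from_quat([q[1],q[2],q[3],q[0]]).as_matrix()
def m2q(m):
    x=R.from_matrix(m).as_quat(); return np.array([x[3],x[0],x[1],x[2]])
def down(a):
    "tool y down, tool z (jaw) along world angle a"
    z=np.array([np.cos(a),np.sin(a),0]);y=np.array([0,0,-1.]);return m2q(np.c_[np.cross(y,z),y,z])
def onplane(c,uv,z):
    M=np.array(c["world_to_cam"]);Rm,t=M[:3,:3],M[:3,3];C=-Rm.T@t
    uv=np.atleast_2d(uv);d=np.c_[(uv[:,0]-c["cx"])/c["fx"],(uv[:,1]-c["cy"])/c["fy"],np.ones(len(uv))]@Rm
    return C+d*((z-C[2])/d[:,2])[:,None]
def proj(c,P):
    M=np.array(c["world_to_cam"]);p=np.atleast_2d(P)@M[:3,:3].T+M[:3,3]
    return np.c_[p[:,0]/p[:,2]*c["fx"]+c["cx"],p[:,1]/p[:,2]*c["fy"]+c["cy"]]
E
python3 - <<'E'
from h import *
c=np.load("top0.npz")
im=c["pixels"][140:280,280:410,::-1]
cv2.imwrite("pics/topcrop.png",cv2.resize(im,None,fx=4.2,fy=4.2,interpolation=cv2.INTER_CUBIC))
print("board",onplane(c,[[292,149],[393,149],[396,270],[292,270]],.018))
print("slab",onplane(c,[[300,243],[340,243],[341,168]],.043))
print("head",onplane(c,[[349,230],[375,233],[380,196]],.044), onplane(c,[[379,187],[297,171]],.048))
w=np.load("wrist0.npz");M=w["world_to_cam"];C=-M[:3,:3].T@M[:3,3]
T=q2m([0.10370659,-0.10392821,0.6999108,-0.69897693]);print("T",T.round(3))
print("cam in tool",T.T@(C-[.18866,-.62159,.23054]),"\n",(T.T@M[:3,:3].T).round(3))
E
```

```text
board [[ 0.77109619  0.11046528  0.018     ]
 [ 0.76735167 -0.23655632  0.018     ]
 [ 0.35324577 -0.22933899  0.018     ]
 [ 0.35655228  0.11101248  0.018     ]]
slab [[ 0.44191506  0.08372637  0.043     ]
 [ 0.44061817 -0.04666723  0.043     ]
 [ 0.69428089 -0.05516134  0.043     ]]
head [[ 0.48304656 -0.076944    0.044     ]
 [ 0.47226471 -0.16168839  0.044     ]
 [ 0.59619645 -0.1824945   0.044     ]] [[ 0.62598498 -0.17974524  0.048     ]
 [ 0.68397847  0.0925442   0.048     ]]
T [[-0.957 -0.001  0.29 ]
 [-0.29   0.001 -0.957]
 [ 0.    -1.    -0.001]]
cam in tool [-0.0668686  -0.14249924  0.00048031] 
 [[ 0.001  0.964  0.267]
 [-0.    -0.267  0.964]
 [ 1.    -0.001 -0.   ]]
```

View pics/topcrop.png

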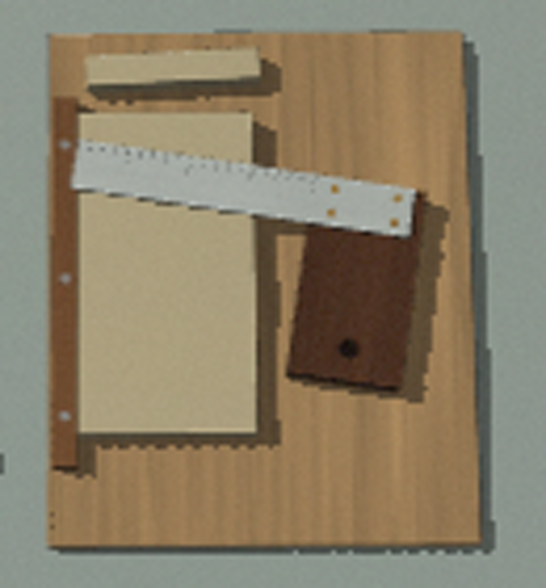

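```bash
python3 - <<'E'
from rig import *
from h import *
move_pose([0.57,-0.15,0.20],down(0.0))
wait(0.3)
o=get_obs();print(o["time"],o["position"],o["ft_force"])
c=read_camera("wrist"); cv2.imwrite("pics/w1.png",c["pixels"][:,:,::-1]); np.savez("w1.npz",**c)
E
```

```text
2.625 [ 0.56990557 -0.15037458  0.19997234] [ 0.01472221  0.03249507 -0.12758472]
```

View pics/w1.png

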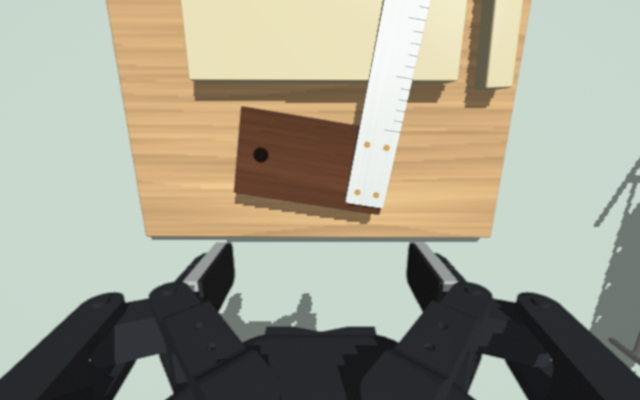

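```bash
python3 - <<'E'
from h import *
c=np.load("w1.npz")
im=c["pixels"][:215,80:540,::-1]
a=cv2.resize(im[:110],None,fx=1.7,fy=5,interpolation=cv2.INTER_CUBIC)
cv2.imwrite("pics/w1c.png",cv2.resize(c["pixels"][50:215,220:420,::-1],None,fx=3.6,fy=3.6,interpolation=cv2.INTER_CUBIC))
cv2.imwrite("pics/w1d.png",cv2.resize(c["pixels"][0:110,340:480,::-1],None,fx=5,fy=5,interpolation=cv2.INTER_CUBIC))
E
```

```text
(no output)
```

View pics/w1c.png

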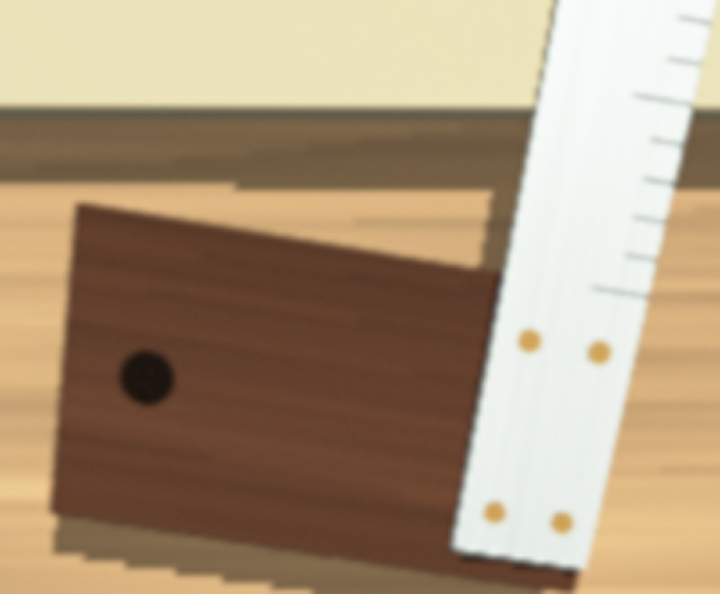

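View pics/w1d.png

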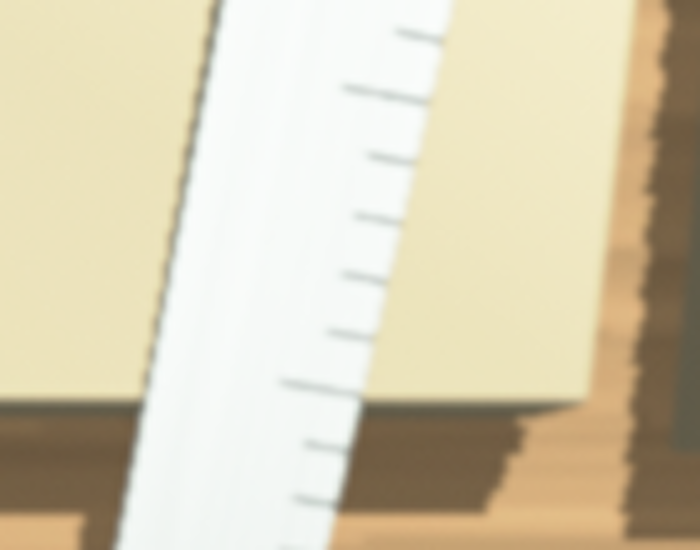

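```bash
python3 - <<'E'
from h import *
c=np.load("w1.npz")
s=onplane(c,[[190,79.8],[457.2,79.8]],.043);print("slab",s,np.linalg.norm(s[1]-s[0]),np.arctan2(*(s[1]-s[0])[[1,0]]))
print("line by corners",s[0]+(s[1]-s[0])*200/260)
h=onplane(c,[[241.2,106.2],[234.1,192.3],[380,212.9]],.044);print("head a face, a back, b back",h,np.linalg.norm(h[0]-h[1]),np.linalg.norm(h[2]-h[1]))
b=onplane(c,[[382.1,207.9],[399.6,132.1],[412.5,78.8]],.048);print("blade",b);d=b[2]-b[0];print("theta",np.arctan2(-d[0],d[1]),np.arctan2(*(h[2]-h[1])[[1,0]]))
E
```

```text
slab [[ 0.44370983 -0.04831993  0.043     ]
 [ 0.70191534 -0.04869809  0.043     ]] 0.25820578722156495 -0.0014645459483499485
line by corners [ 0.64232946 -0.04861082  0.043     ]
head a face, a back, b back [[ 0.49165961 -0.07276989  0.044     ]
 [ 0.47757796 -0.16036746  0.044     ]
 [ 0.63442467 -0.18369362  0.044     ]] 0.08872218934229202 0.1585717543918944
blade [[ 0.63549538 -0.17673332  0.048     ]
 [ 0.64848987 -0.0977203   0.048     ]
 [ 0.65717633 -0.04833439  0.048     ]]
theta -0.16727819359231152 -0.14763739501684664
```

```bash
python3 - <<'E'
from rig import *
from h import *
q=down(0.0)
move_pose([0.5625,-0.215,0.10],q)
servo_line([0.5625,-0.215,0.016],rate=0.08,stop_force=5) and print("TOUCH")
wait(0.2)
f0=get_obs()["ft_force"];print(get_obs()["time"],get_obs()["position"],f0)
for y in (-0.195,-0.180,-0.165,-0.158):
    s=servo_line([0.5625,y,0.016],rate=0.03,stop_force=7)
    o=get_obs();print(s,o["time"],o["position"].round(4),(o["ft_force"]-f0).round(2))
    if s:break
c=read_camera("wrist"); cv2.imwrite("pics/w2.png",c["pixels"][:,:,::-1]); np.savez("w2.npz",**c)
E
```

```text
4.625 [ 0.56280027 -0.21518949  0.01652994] [-0.24631483  0.1859915  -0.29453368]
False 5.4417 [ 0.5625 -0.1952  0.016 ] [ 0.    0.57 -0.68]
False 6.0917 [ 0.5625 -0.1797  0.016 ] [-0.18 -0.7   0.22]
False 6.7417 [ 0.5625 -0.1647  0.016 ] [-0.62 -0.07  0.97]
False 7.125 [ 0.5625 -0.1576  0.016 ] [ 0.84  0.07 -0.2 ]
```

View pics/w2.png

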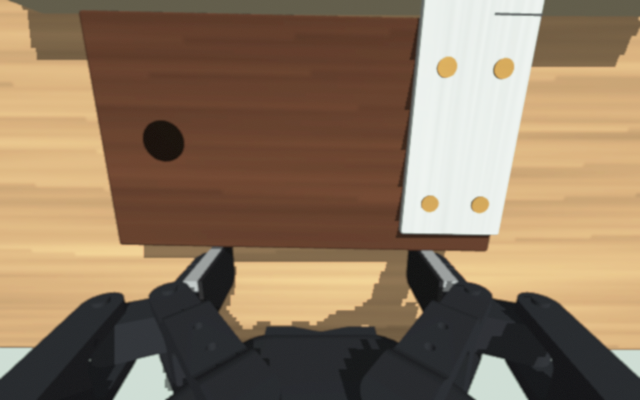

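```bash
python3 - <<'E'
from h import *
c=np.load("w2.npz")
h=onplane(c,[[81,12],[121,243],[487,250]],.044);print("head a face, a back, b back",h,np.linalg.norm(h[0]-h[1]),np.linalg.norm(h[2]-h[1]),np.arctan2(*(h[2]-h[1])[[1,0]]))
b=onplane(c,[[497,234],[543,2]],.048);print("blade",b);d=b[1]-b[0];print("theta",np.arctan2(-d[0],d[1]))
E
```

```text
head a face, a back, b back [[ 0.47840636 -0.05523585  0.044     ]
 [ 0.47629776 -0.14282824  0.044     ]
 [ 0.63425707 -0.14607601  0.044     ]] 0.08761776161889565 0.1579926869369444 -0.02055791415360411
blade [[ 0.63474382 -0.13696046  0.048     ]
 [ 0.63652321 -0.05357538  0.048     ]]
theta -0.021336227020890487
```

```bash
python3 - <<'E'
from rig import *
from h import *
q=down(0.0)
servo_line([0.5625,-0.175,0.016],rate=0.1)
servo_line([0.5625,-0.175,0.10],rate=0.2)
move_pose([0.60,-0.11,0.13],q)
wait(0.2)
o=get_obs();print(o["time"],o["position"])
c=read_camera("wrist"); cv2.imwrite("pics/w3.png",c["pixels"][:,:,::-1]); np.savez("w3.npz",**c)
E
```

```text
8.675 [ 0.59877184 -0.11136187  0.12855707]
```

View pics/w3.png

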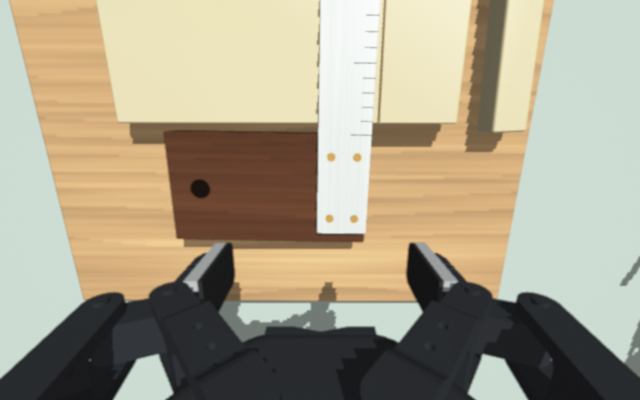

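```bash
python3 - <<'E'
from h import *
c=np.load("w3.npz")
cv2.imwrite("pics/w3c.png",cv2.resize(c["pixels"][0:160,300:480,::-1],None,fx=3.6,fy=3.6,interpolation=cv2.INTER_CUBIC)[:600])
E
```

```text
(no output)
```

View pics/w3c.png

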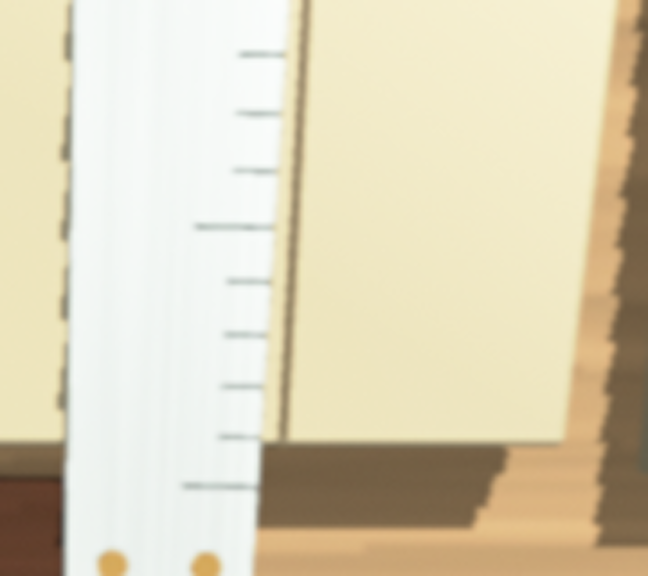

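```bash
python3 - <<'E'
from h import *
c=np.load("w3.npz")
f=lambda L:[[300+(u+.5)/3.6-.5,(v+.5)/3.6-.5] for u,v in L]
l=onplane(c,f([(284,438),(306,5)]),.043);print("line",l,np.arctan2(-(l[1]-l[0])[0],(l[1]-l[0])[1]))
b=onplane(c,f([(254,575),(262,440),(289,5)]),.048);print("blade",b,np.arctan2(-(b[2]-b[0])[0],(b[2]-b[0])[1]))
s=onplane(c,[[118.5,122],[457,122]],.043);print(s)
h=onplane(c,[[165,131],[177,238],[363,241]],.044);print(h,np.linalg.norm(h[2]-h[1]))
E
```

```text
line [[ 0.64269132 -0.04750103  0.043     ]
 [ 0.64278413  0.03258737  0.043     ]] -0.0011588735406032192
blade [[ 0.63675982 -0.07584073  0.048     ]
 [ 0.63719424 -0.0478267   0.048     ]
 [ 0.63864376  0.03090761  0.048     ]] -0.017646528368619754
[[ 0.44384127 -0.0475068   0.043     ]
 [ 0.70250897 -0.04816586  0.043     ]]
[[ 0.47903687 -0.05426755  0.044     ]
 [ 0.4762889  -0.14294483  0.044     ]
 [ 0.63435824 -0.14588039  0.044     ]] 0.15809660212641022
```

```bash
python3 - <<'E'
from rig import *
from h import *
q=down(0.0)
move_gripper(0.0)
move_pose([0.448,-0.085,0.10],q)
servo_line([0.448,-0.085,0.028],rate=0.1,stop_force=5) and print("TOUCH")
wait(0.2)
f0=get_obs()["ft_force"];print(get_obs()["time"],get_obs()["position"],f0)
for x in (0.458,0.461,0.464,0.4675):
    s=servo_line([x,-0.085,0.028],rate=0.02,stop_force=7)
    o=get_obs();print(s,o["time"],o["position"].round(4),(o["ft_force"]-f0).round(2))
    if s:break
c=read_camera("wrist"); cv2.imwrite("pics/w4.png",c["pixels"][:,:,::-1]); np.savez("w4.npz",**c)
E
```

```text
11.2333 [ 0.44846098 -0.08514612  0.02857054] [ 0.04428189 -0.59527463  0.30748814]
False 11.8833 [ 0.4579 -0.085   0.0279] [-0.37  0.04 -0.5 ]
False 12.1833 [ 0.4611 -0.085   0.028 ] [ 0.73  1.06 -0.6 ]
False 12.4833 [ 0.4641 -0.085   0.028 ] [-0.68  0.83  0.09]
False 12.8083 [ 0.4677 -0.085   0.028 ] [ 0.11  1.02 -0.96]
```

View pics/w4.png

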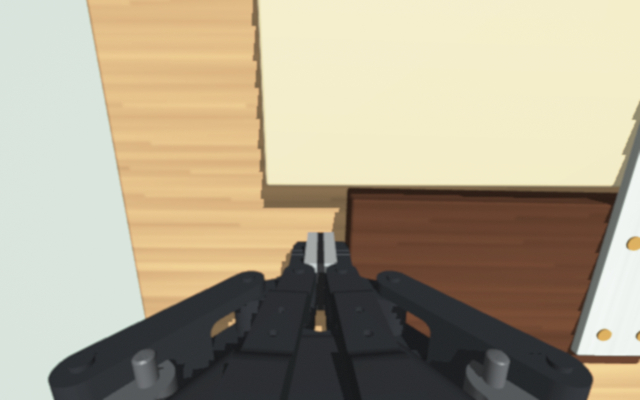

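```bash
python3 - <<'E'
from h import *
c=np.load("w4.npz")
print(onplane(c,[[349,189],[615,194],[575,356],[348,240]],.044),onplane(c,[[350,240]],.04))
print(onplane(c,[[268,185],[617,188]],.043))
E
```

```text
[[ 0.48027751 -0.04928882  0.044     ]
 [ 0.60076899 -0.0516929   0.044     ]
 [ 0.60370147 -0.14140492  0.044     ]
 [ 0.48045001 -0.07414821  0.044     ]] [[ 0.48184253 -0.07591419  0.04      ]]
[[ 0.44367338 -0.04764815  0.043     ]
 [ 0.60196636 -0.04914196  0.043     ]]
```

```bash
python3 - <<'E'
from rig import *
from h import *
q=down(0.0)
f0=np.array([0.04,-0.6,0.31])
for x in (0.4685,0.470):
    s=servo_line([x,-0.085,0.028],rate=0.01,stop_force=7); wait(.1)
    o=get_obs();print(s,o["time"],o["position"].round(4),(o["ft_force"]-f0).round(2))
servo_line([0.455,-0.085,0.028],rate=0.1)
servo_line([0.455,-0.085,0.10],rate=0.2)
move_pose([0.60,-0.11,0.13],q); wait(0.3)
o=get_obs();print(o["time"],o["position"])
c=read_camera("wrist"); cv2.imwrite("pics/w5.png",c["pixels"][:,:,::-1]); np.savez("w5.npz",**c)
cv2.imwrite("pics/w5c.png",cv2.resize(c["pixels"][90:250,150:400,::-1],None,fx=3,fy=3,interpolation=cv2.INTER_CUBIC))
E
```

```text
False 13.2083 [ 0.4684 -0.085   0.028 ] [-1.36  0.58 -0.23]
False 13.6083 [ 0.4702 -0.085   0.028 ] [-0.11  0.55 -1.21]
15.3667 [ 0.59925137 -0.11000156  0.12989055]
```

View pics/w5.png

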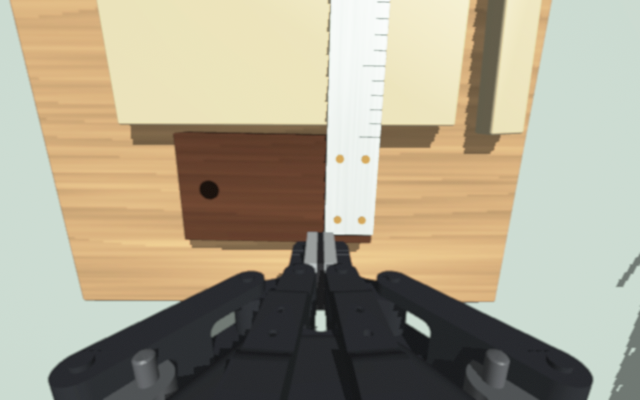

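View pics/w5c.png

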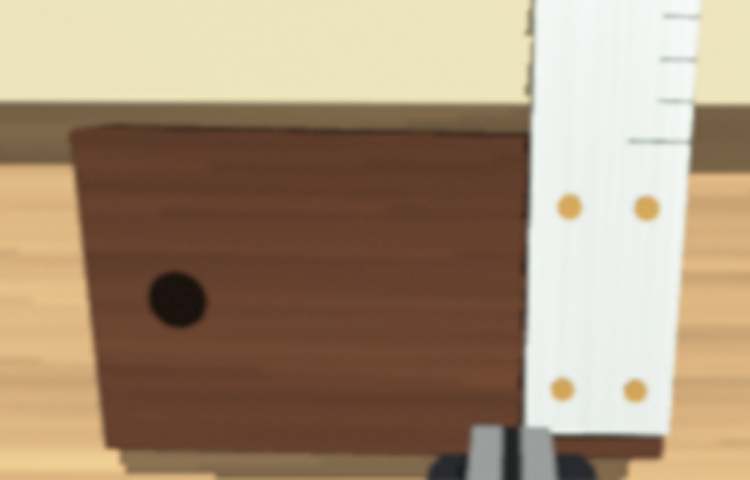

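```bash
cat > m.py <<'E'
from h import *
import sys
E
python3 - <<'E'
from h import *
c=np.load("w5.npz")
cv2.imwrite("pics/w5d.png",cv2.resize(c["pixels"][0:160,300:480,::-1],None,fx=3.6,fy=3.6,interpolation=cv2.INTER_CUBIC)[:600])
f=lambda L:[[150+(u+.5)/3-.5,90+(v+.5)/3-.5] for u,v in L]
h=onplane(c,f([(71,131),(106,448),(661,457)]),.044);print(h,np.arctan2(*(h[2]-h[1])[[1,0]]))
b=onplane(c,f([(668,435),(700,5)]),.048);print(b,np.arctan2(-(b[1]-b[0])[0],(b[1]-b[0])[1]))
print("slab",onplane(c,f([(5,102),(520,103),(710,105)]),.043))
E
```

```text
[[ 0.48518448 -0.05494084  0.044     ]
 [ 0.48313765 -0.14321467  0.044     ]
 [ 0.64134533 -0.14598668  0.044     ]] -0.017519510759698823
[[ 0.64224919 -0.13754778  0.048     ]
 [ 0.64466369 -0.02478883  0.048     ]] -0.021409650542262154
slab [[ 0.46873058 -0.04771114  0.043     ]
 [ 0.60088552 -0.04802391  0.043     ]
 [ 0.6496389  -0.04854495  0.043     ]]
```

View pics/w5d.png

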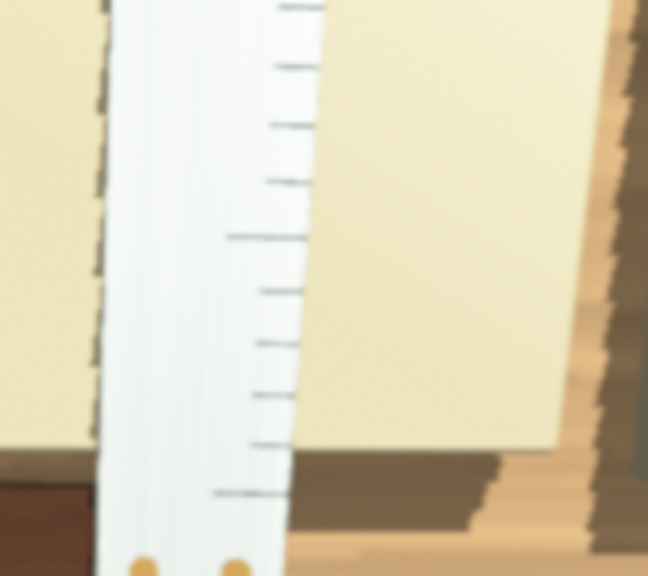

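```bash
cat >> h.py <<'E'
from rig import get_obs,wait
def F(n=10):
    a=[]
    for _ in range(n):
        a.append(get_obs()["ft_force"]); wait(0.01)
    return np.mean(a,0)
E
python3 - <<'E'
from rig import *
from h import *
q=down(0.0)
move_pose([0.563,-0.18,0.11],q)
move_gripper(1.0)
servo_line([0.563,-0.18,0.016],rate=0.12,stop_force=5) and print("TOUCH")
wait(0.2)
f0=F(20);print(get_obs()["time"],get_obs()["position"],f0)
s=servo_line([0.563,-0.156,0.016],rate=0.03,stop_force=6);print(s)
y=-0.156
for i in range(14):
    y+=0.0007
    s=servo_line([0.563,y,0.016],rate=0.01,stop_force=6); f=F(8)-f0
    o=get_obs();print(s,round(o["time"],2),round(y,4),o["position"][1].round(5),f.round(2))
    if s or f[1]<-3: break
np.save("f0.npy",f0)
c=read_camera("wrist"); cv2.imwrite("pics/w6.png",c["pixels"][:,:,::-1]); np.savez("w6.npz",**c)
E
```

```text
17.925 [ 0.56315494 -0.18017694  0.0163946 ] [-0.08734355 -0.03718607  0.01209449]
False
False 19.19 -0.1553 -0.15541 [ 0.53 -0.28  0.04]
False 19.51 -0.1546 -0.15482 [ 0.22 -1.01 -0.36]
False 19.82 -0.1539 -0.15383 [ 0.6  -0.86 -0.61]
False 20.14 -0.1532 -0.15305 [ 0.54 -0.59 -0.52]
False 20.46 -0.1525 -0.15242 [ 0.26 -0.83 -0.41]
False 20.77 -0.1518 -0.1518 [ 0.22 -0.73  0.05]
False 21.09 -0.1511 -0.15108 [-0.07 -1.11  0.03]
False 21.41 -0.1504 -0.15035 [-0.01 -0.96  0.19]
False 21.73 -0.1497 -0.1496 [-0.09 -1.27  0.27]
False 22.04 -0.149 -0.14907 [-0.39 -1.35  0.36]
False 22.36 -0.1483 -0.14896 [-0.57 -3.5   0.6 ]
```

View pics/w6.png

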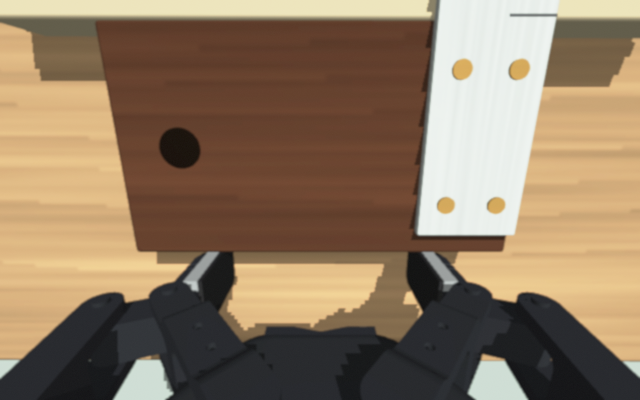

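```bash
python3 - <<'E'
from rig import *
from h import *
c=np.load("w6.npz")
h=onplane(c,[[97,21],[138,250.5],[503,250.5]],.044);print(h,np.arctan2(*(h[2]-h[1])[[1,0]]))
b=onplane(c,[[515,235],[557,2]],.048);print(b,np.arctan2(-(b[1]-b[0])[0],(b[1]-b[0])[1]))
q=down(0.0)
servo_line([0.563,-0.165,0.016],rate=0.1)
servo_line([0.563,-0.165,0.10],rate=0.2)
move_pose([0.63,-0.11,0.12],q); wait(0.4)
o=get_obs();print(o["time"],o["position"])
c=read_camera("wrist"); cv2.imwrite("pics/w7.png",c["pixels"][:,:,::-1]); np.savez("w7.npz",**c)
cv2.imwrite("pics/w7d.png",cv2.resize(c["pixels"][0:165,250:450,::-1],None,fx=3.6,fy=3.6,interpolation=cv2.INTER_CUBIC))
E
```

```text
[[ 0.4840562  -0.04934669  0.044     ]
 [ 0.48348096 -0.13764134  0.044     ]
 [ 0.64166374 -0.13780997  0.044     ]] -0.0010660319493345728
[[ 0.64267027 -0.12889575  0.048     ]
 [ 0.64170992 -0.04510964  0.048     ]] 0.011461477623547324
24.1417 [ 0.62956026 -0.11077213  0.11982406]
```

View pics/w7.png

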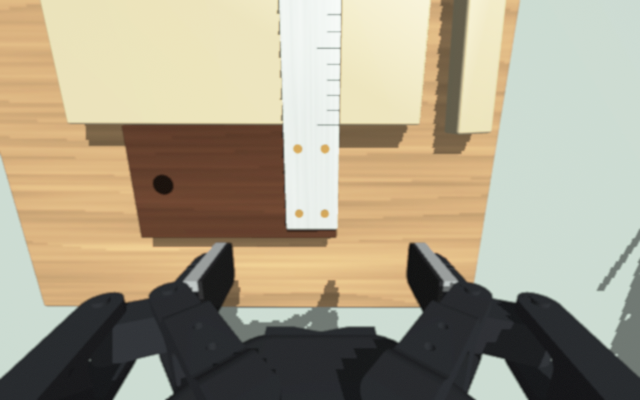

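View pics/w7d.png

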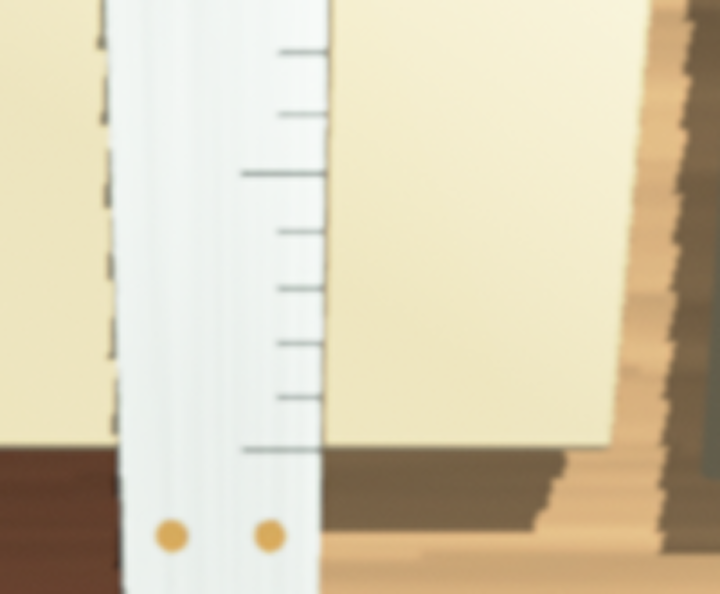

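```bash
python3 - <<'E'
from h import *
c=np.load("w7.npz")
cv2.imwrite("pics/w7e.png",cv2.resize(c["pixels"][0:150,320:360,::-1],None,fx=12,fy=4,interpolation=cv2.INTER_CUBIC))
# subpixel profiles
g=c["pixels"].astype(int)
for r in (5,20,40,60,80,100,115):
    print(r,[tuple(g[r,x]) for x in range(338,345)])
E
```

```text
5 [(np.int64(247), np.int64(250), np.int64(248)), (np.int64(244), np.int64(247), np.int64(245)), (np.int64(228), np.int64(231), np.int64(224)), (np.int64(206), np.int64(200), np.int64(175)), (np.int64(222), np.int64(211), np.int64(171)), (np.int64(240), np.int64(233), np.int64(196)), (np.int64(245), np.int64(238), np.int64(206))]
20 [(np.int64(245), np.int64(249), np.int64(247)), (np.int64(240), np.int64(245), np.int64(241)), (np.int64(222), np.int64(224), np.int64(216)), (np.int64(205), np.int64(195), np.int64(169)), (np.int64(225), np.int64(214), np.int64(173)), (np.int64(240), np.int64(232), np.int64(195)), (np.int64(243), np.int64(237), np.int64(203))]
40 [(np.int64(242), np.int64(247), np.int64(244)), (np.int64(230), np.int64(234), np.int64(229)), (np.int64(208), np.int64(207), np.int64(189)), (np.int64(217), np.int64(204), np.int64(168)), (np.int64(236), np.int64(227), np.int64(188)), (np.int64(242), np.int64(235), np.int64(199)), (np.int64(242), np.int64(235), np.int64(200))]
60 [(np.int64(241), np.int64(246), np.int64(242)), (np.int64(224), np.int64(228), np.int64(222)), (np.
[... 531 characters left out ...]
, np.int64(230), np.int64(191))]
100 [(np.int64(227), np.int64(231), np.int64(226)), (np.int64(206), np.int64(203), np.int64(185)), (np.int64(214), np.int64(201), np.int64(166)), (np.int64(232), np.int64(223), np.int64(181)), (np.int64(238), np.int64(229), np.int64(191)), (np.int64(238), np.int64(230), np.int64(191)), (np.int64(238), np.int64(230), np.int64(191))]
115 [(np.int64(226), np.int64(229), np.int64(223)), (np.int64(208), np.int64(202), np.int64(178)), (np.int64(219), np.int64(207), np.int64(168)), (np.int64(234), np.int64(225), np.int64(184)), (np.int64(238), np.int64(229), np.int64(191)), (np.int64(238), np.int64(230), np.int64(191)), (np.int64(238), np.int64(230), np.int64(192))]
```

View pics/w7e.png

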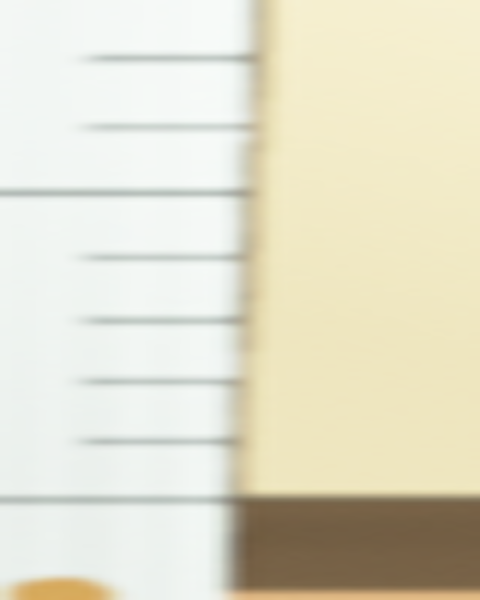

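```bash
python3 - <<'E'
from h import *
c=np.load("w7.npz")
print("blade edge",onplane(c,[[340.4,5],[338.9,115],[337.5,225]],.048))
print("sliver right side",onplane(c,[[342,5],[340.6,60],[339.8,115]],.043))
print("slab corners",onplane(c,[[68.5,123],[419,123]],.043))
print("head",onplane(c,[[123,125.5],[142,237],[336.5,236.5]],.044))
E
```

```text
blade edge [[ 0.64242958  0.02640609  0.048     ]
 [ 0.64252406 -0.04231473  0.048     ]
 [ 0.64271804 -0.12592162  0.048     ]]
sliver right side [[ 0.64379878  0.0280459   0.043     ]
 [ 0.64344214 -0.0054767   0.043     ]
 [ 0.64348855 -0.04227619  0.043     ]]
slab corners [[ 0.44398673 -0.04757323  0.043     ]
 [ 0.70178028 -0.04803497  0.043     ]]
head [[ 0.48444598 -0.04940477  0.044     ]
 [ 0.48370825 -0.13764971  0.044     ]
 [ 0.64229576 -0.13742958  0.044     ]]
```

```bash
python3 - <<'E'
from rig import *
from h import *
q=down(0.0)
move_pose([0.563,-0.168,0.10],q)
servo_line([0.563,-0.168,0.016],rate=0.12,stop_force=5) and print("TOUCH")
wait(0.3)
f0=F(25);print(get_obs()["time"],get_obs()["position"],f0)
s=servo_line([0.563,-0.1505,0.016],rate=0.03,stop_force=6);print(s)
y=-0.1505
for i in range(25):
    y+=0.0003
    servo_line([0.563,y,0.016],rate=0.01); f=F(8)-f0
    o=get_obs();print(round(o["time"],2),round(y,4),o["position"][1].round(5),f.round(2))
    if f[1]<-4.8: break
t=get_obs()["time"]
fs=[]
while get_obs()["time"]<t+1.3:
    fs.append(F(4)-f0)
fs=np.array(fs);print("hold",fs[:,1].round(1))
servo_line([0.563,-0.168,0.016],rate=0.05)
servo_line([0.563,-0.168,0.11],rate=0.15)
move_pose([0.63,-0.11,0.12],q); wait(0.4)
print(get_obs()["time"])
c=read_camera("wrist"); cv2.imwrite("pics/w8.png",c["pixels"][:,:,::-1]); np.savez("w8.npz",**c)
cv2.imwrite("pics/w8e.png",cv2.resize(c["pixels"][0:150,320:360,::-1],None,fx=12,fy=4,interpolation=cv2.INTER_CUBIC))
E
```

```text
26.0 [ 0.56305131 -0.16808903  0.01615393] [-0.08782653  0.01793563  0.05577912]
False
27.05 -0.1502 -0.15037 [ 0.08 -0.13  0.01]
27.37 -0.1499 -0.14987 [-0.01 -0.29 -0.01]
27.68 -0.1496 -0.14959 [ 0.35 -0.22 -0.12]
28.0 -0.1493 -0.14928 [-0.12  0.06  0.17]
28.32 -0.149 -0.14907 [-0.12 -0.32 -0.03]
28.63 -0.1487 -0.14902 [ 0.27 -1.42 -0.34]
28.95 -0.1484 -0.14896 [-0.17 -2.9  -0.35]
29.27 -0.1481 -0.14885 [-0.31 -5.18  0.25]
hold [-5.1 -5.1 -5.4 -4.7 -5.2 -5.2 -5.2 -5.1 -5.2 -5.2 -5.1 -5.1 -5.1 -5.2
 -4.7 -5.4 -5.4 -5.2 -5.1 -5.2 -4.7 -5.3 -5.2 -5.2 -5.  -5.3 -5.1 -5.2
 -5.  -5.3 -5.6 -5.2 -5.2 -5.3 -5.  -4.8 -5.7 -5.  -5.3]
32.7417
```

View pics/w8.png

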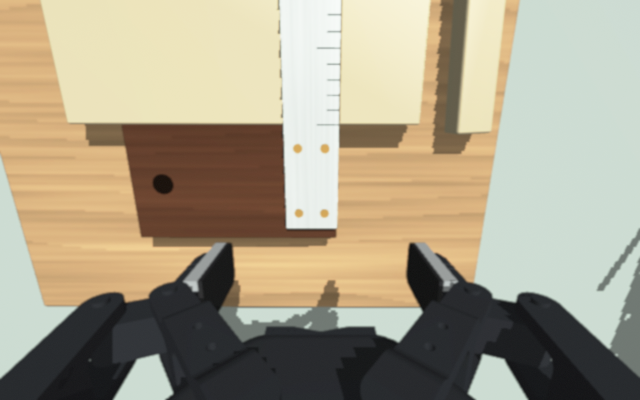

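View pics/w8e.png

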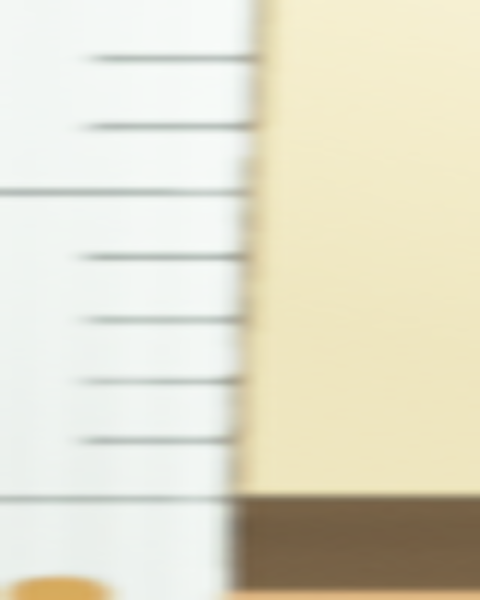

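```bash
python3 - <<'E'
from rig import *
servo_line([0.60,-0.13,0.25],rate=0.15)
wait(0.2)
sign_off(); print(get_obs()["time"])
E
```

```text
the job is handed in; nothing more can be done
the job is handed in; nothing more can be done
```

The square is flush on the slab's near long side with the blade's outer edge on the scored line. It has been seated and released, and the job is handed in at about 33 s on the robot's clock, within the 64 s limit.

- **Moves:** I straightened the square with the two open fingers on the head's back. I then slid it about 7 mm along +x with the shut fingers on its free end, and pushed it flush.
- **Seating:** I leaned on the back towards the slab for 1.3 s. The averaged force stayed between 4.7 and 5.7 N (mean about 5.2 N), and the fingers then backed off and lifted clear.
- **Last checks:**
  - **Alignment:** just before seating, the blade edge measured x ≈ 0.6425 m against 0.6427 m for the line. A thin sliver of the score showed along the blade edge. Part of the line lies under the blade, so I could only check it by that sliver and my earlier view of it.
  - **Flushness:** the head's back was parallel to the slab to about 0.001 rad.
  - **Slab:** its corners were within about 1 mm of where they started.
  - **After seating:** the view looked the same, but I did not measure it again.
- **Disagreements:** one low-angle picture put the gap to the slab about 5 mm smaller than the view from higher up. I relied on the higher view, and the later contact agreed with it. One of the two blade-angle readings at contact was also off, at 0.011 rad; the higher view right after gave about 0.002 rad.

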